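# Secure the drive cover with the hanging T-key

## Robot

A 6-joint arm with a two-finger parallel gripper is mounted at the origin on the work surface. World frame = base frame: x ahead of the robot, y to its left, z up, the work surface at z = 0. Lengths are in mm, angles in rad, forces in N, time in s.
With the tool pointing down it reaches from about 275 to 1000 mm from the base axis. Payload 8.4 kg.
Tool frame: the origin (TCP) lies between the finger pads; the fingertips stand 17 mm ahead of it and the grasp point (between the pads) lies 2 mm behind it; z points along the fingers, y is the line along which they close (so a half turn about z gives the same grasp; the last joint's range is limited). The gripper opens to 85 mm and grips with 20 to 120 N. Pads are 22 mm wide; open, the fingers measure 114 mm over their backs; the gripper's body (76 mm by 85 mm) begins 54 mm behind the grasp point. The pads swing forward as they close: fully open they stand 13 mm farther back than shut.
Start: joints at [1.242, 0.353, 1.633, -0, 1.155, -0.002], TCP at [200.632, 591.925, 248.281] pointing down, gripper open.
Joint ranges: [-2.63, 2.63], [-0.92, 2.1], [0.06, 2.66], [-1.3, 4.44], [0, 2.69], [-3.02, 3.02]. Speed limits (rad/s): [2.22, 2.22, 2.79, 3.14, 3.14, 3.14].

## Interface

Orientations are given as [roll, pitch, yaw] about the fixed x, y, z axes, in that order (R = Rz(yaw) Ry(pitch) Rx(roll)).
In Python, from rig import sense, grab_frame, sign_off gives the robot as it stands. The module is installed in compiled form; this text tells all that it offers.
- The arm moves only by the tool send_rows, never from a script. Its argument "moves" is a list that holds one entry, the list of rows, each a list of 7 numbers: the shift along the world's x, y, z in m, then the turn, a rotation vector about the world's x, y, z in rad, then the opening, from -1 (shut) to 1 (fully open). In form: [[[dx, dy, dz, rx, ry, rz, jaw], ...]]. A call has 1 to 10 rows; each row shifts and turns the commanded pose from where the row before left it; what a row does not reach is not made up. A row lasts 1/10 s, in which the tool goes at most 50 mm and 8.59 degrees, less where a joint would pass 70% of its speed; a pose out of reach is approached as far as the arm can. A call with a gripper value outside its range is refused whole. The fingers move at their own pace and stop on an object; "grip_force" is the grip in N (left out, the last holds). Time passes only in rows, so rows that do not move let the fingers close. It gives the time, the measured TCP pose, the force, the opening and the grip force at its end, in the units of the state.
- sense(): the state, without advancing time (a new reading comes with each control period).
- grab_frame(name): name is "scene" or "top" or "wrist"; returns a dict with "img" (400x640x3 uint8, red, green, blue), "mtx" (3x3 intrinsics, pixels), "rvec" (rotation vector, rad) and "tvec" (3), from world to camera coordinates, as OpenCV has them; the wrist camera has in their place "T_tool_cam" (4x4, takes a point from camera to tool coordinates, whose origin is the TCP and whose axes are the flange's). Camera axes: x right, y down, z forward; pixel columns grow to the right and rows downward; lengths in mm; the calibration is good to about 2 mm. The wrist camera is an equidistant fisheye: a pixel r from the principal point sees the ray r / f radians off the axis. A picture is of the moment at which its call begins: read the wrist's pose just before it. There is no depth.
- sign_off(): hands the job in; it is judged then, once.
The state is a dict: "clock": time; "qpos": joint angles; "qvel": joint speeds; "joint_efforts": joint torques, N m; "eef_pos": TCP position; "tcp_rot": TCP orientation; "contact_force": force on the tool from outside, world axes, zero at the start; "wrist_torque": the same for the moment, N m; "opening": opening from 0.0 (shut) to 1.0 (fully open); "grasp_force": force on a finger pad.
Only numpy, scipy, OpenCV 4.12 (cv2) and the standard library are available. Lean on these libraries where they do the work, as an engineer would, in place of code of your own. Each camera call takes 0.05 s, during which the arm holds its last target. There are 200 camera calls.

## Task

One of the two big slotted screws on the black cover of the blue drive housing was left loose: its slot does not line up with the white marks in front of and behind it. Lift the red-handled T-key up off its two hooks, put its blade in the slot and turn that screw clockwise (seen from above), with the key only, until it is fully home at its stop with the slot in line with the white marks, leaving the other screw as it is. Then hang the key back upright with its red bar on the same two hooks, let go, and do not disturb the things standing around.

Things in the scene. Friction and masses are not known exactly. Their poses are not given: they have to be found in the camera images.
- housing: blue drive housing, fixed: box 160 mm (x) by 270 mm (y), flat black cover on top at 75 mm height, a blue motor cylinder (76 mm dia., top at 78 mm) along its +x side. Origin under the box's centre. The two screws stand on the cover 75 mm either side of its centre along its y axis; which is loose varies. White marks in front (-x) and behind each screw lie along the housing's x axis
- seat_loose: aluminium washer (56 mm dia.) with the loose screw that it carries; origin on the cover's surface (75 mm above the table) on the screw's axis, axes parallel to the housing's
- seat_tight: the same for the screw that is already home
- screw_loose (a joint): angle of the loose captive screw, rad: 0 slot along the housing's y axis, grows clockwise seen from above, 1.571 at its stop (home): slot along the housing's x axis. It starts between 0.25 and 0.75; stiff, about 0.12 N m
- screw_tight (a joint): the same angle for the screw that is already home; it starts at about 1.55
- slot_loose (a point): centre of the floor of the loose screw's slot, 6 mm above the cover, on the axis. x axis along the slot, z up. The steel head is 48 mm dia. and stands 15 mm above the cover; the slot is 10 mm wide with rounded lips, 9 mm deep, open at both ends
- slot_tight (a point): the same for the screw that is already home
- stand: fixed key stand: grey base plate 120 x 130 x 8 mm and two steel rod hooks (7 mm dia.) at y = +42 and -42 mm, whose upright posts are at x = +45 mm (150 mm high). The hooks have a 34 mm wide trough along x, centred at x = 0, its surface 130 mm above the table, and an upturned front (-x) tip 153 mm high
- hang (a point): where the centre of the key's bar hangs: in the stand's frame x = 0, y = 0, 140 mm high; axes of the stand
- key: T-key, 115 mm long, 0.2 kg, hanging upright by its bar. Origin at the tip of its blade, z up along the shank to the bar. Steel blade 6 mm thick (x), 30 mm wide (y), 19 mm high; shank 14 mm dia. (17 mm just under the bar); red bar 18 mm thick (x), 120 mm long (y), from 95 to 115 mm above the tip, parallel to the blade. Grip its middle, between the hooks
- key_bar (a point): centre of the key's red bar, 105 mm above the tip; axes of the key
- key_tip (a point): middle of the blade's lower edge (the key's origin); axes of the key
- can: open aluminium can with a plaster-caked band, 76 mm across, 80 mm high; origin under its centre
- jar: closed glass jar with a yellow cap, 60 mm across, 70 mm high; origin under its centre
- mould: white plaster mould half with a terracotta disc on top, 110 x 130 x 52 mm; origin under its centre
- mallet: hammer lying on the table; origin at its underside
- spatula: spatula lying on the table; origin at its underside
- wedge: light wooden block 120 x 50 x 30 mm; origin under its centre
- bowl: white bowl 120 mm across, 50 mm high; origin under its centre
Mind the look-alikes: they are no part of the job. What is shaped like the stand but orange is not meant.

How it is judged:
By the outcome, as a careful person would: the job done as asked, in the order asked, and still so for the second after the job is handed in, with the robot touching nothing.
It also fails if it takes over 51 s, if anything falls off the work surface, if the arm or the gripper's body presses on something with over 40 N, if the wrist force passes 120 N, or if a joint passes its speed limit or range.

## Working session

There is one attempt and no reset: what is moved stays moved. The work goes in short steps, Python scripts to look and compute and a tool call to move; the robot and the scene stay as the last step left them, time stands still between calls to the robot, and variables do not carry over. Pictures are saved under pics/ and viewed, at most 10 in all, crops included, and the job is handed in when it is done.

Besides the shell and the picture viewer there is one more tool, called as name([rows], argument=value, ...), one row to a line, values as JSON. send_rows: Moves the arm, as the interface text tells. Its arguments: {"type":"object","properties":{"moves":{"type":"array"},"grip_force":{"type":"number"}},"required":["moves"]}

```bash
mkdir -p pics
cat > h.py <<'E'
import numpy as np, cv2
from rig import sense, grab_frame, sign_off
from scipy.spatial.transform import Rotation as R
def save(n,name,crop=None,s=1):
    f=grab_frame(n); im=f["img"][:,:,::-1].copy()
    np.savez(f"{name}.npz",**f)
    if crop: x0,y0,x1,y1=crop; im=cv2.resize(im[y0:y1,x0:x1],None,fx=s,fy=s,interpolation=cv2.INTER_CUBIC)
    cv2.imwrite(f"pics/{name}.png",im); return f
def crop(src,name,c,s):
    im=np.load(f"{src}.npz")["img"][:,:,::-1]; x0,y0,x1,y1=c
    cv2.imwrite(f"pics/{name}.png",cv2.resize(im[y0:y1,x0:x1],None,fx=s,fy=s,interpolation=cv2.INTER_CUBIC))
def cam(src): 
    f=np.load(f"{src}.npz"); return f["mtx"],f["rvec"].ravel(),f["tvec"].ravel()
def atz(src,uv,z):
    K,r,t=cam(src); Rm=R.from_rotvec(r).as_matrix(); c=-Rm.T@t
    d=Rm.T@np.linalg.solve(K,[uv[0],uv[1],1]); return c+d*(z-c[2])/d[2]
def proj(src,p):
    K,r,t=cam(src); return cv2.projectPoints(np.array(p,float).reshape(-1,1,3),r,t,K,None)[0].reshape(-1,2)
E
python3 - <<'E'
from h import *
for n in("scene","top"): save(n,n)
a=cv2.imread("pics/scene.png");b=cv2.imread("pics/top.png")
for n in("scene","top"):
    K,r,t=cam(n);print(n,K[0,0],-R.from_rotvec(r).as_matrix().T@t)
print({k:np.round(v,3).tolist() for k,v in sense().items()})
E
```

```text
scene 407.83792058455253 [1157.37970331 -711.18488047 1038.73529655]
top 391.1215973532838 [ 355.63136814  -61.37880241 1272.94186237]
{'clock': 0.1, 'qpos': [1.242, 0.354, 1.634, -0.0, 1.155, -0.002], 'qvel': [-0.001, -0.003, -0.002, 0.001, 0.0, -0.002], 'joint_efforts': [-0.001, -60.635, -34.282, -0.0, 0.004, -0.0], 'eef_pos': [200.504, 591.526, 247.633], 'tcp_rot': [-3.14, 0.0, 2.815], 'contact_force': [0.283, 0.095, -0.035], 'wrist_torque': [-0.002, 0.039, 0.025], 'grasp_force': 0.0, 'opening': 0.999}
```

View pics/scene.png

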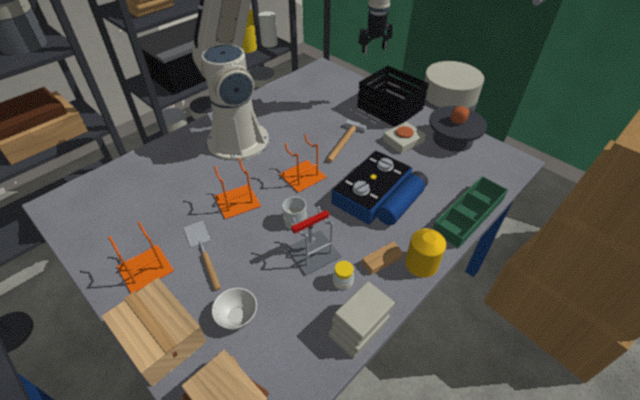

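View pics/top.png

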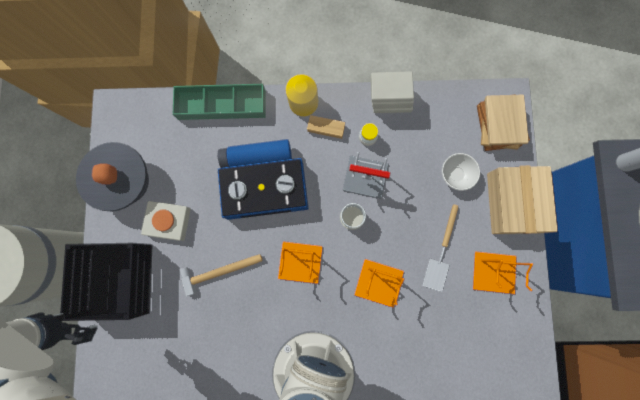

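The scene view shows the red key at (310,222) on the grey stand. In the top view it is at (370,171), with the stand plate at (367,176). The orange stands, at top-view pixels (301,263), (380,284) and (496,273), are empty decoys, so the grey one with the red key fits the description. The screws are at top-view (238,189) and (285,184). I'll confirm this in one enlarged crop.

Run:
```python
from h import *
crop("top","c1",(210,130,410,230),4)
crop("scene","c2",(270,140,430,280),5)
```

```text
(no output)
```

View pics/c1.png

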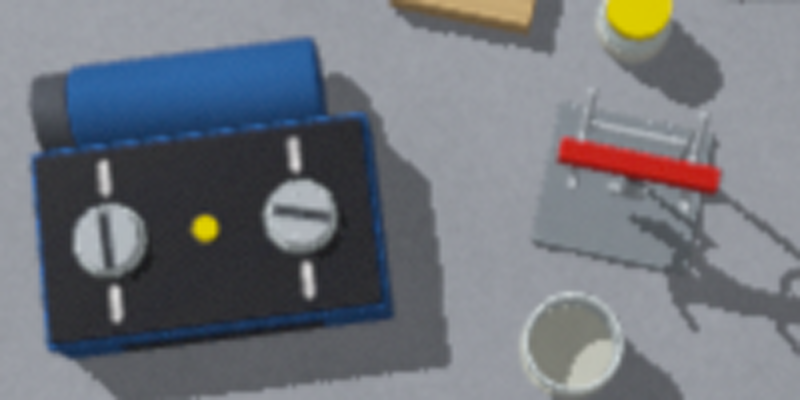

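View pics/c2.png

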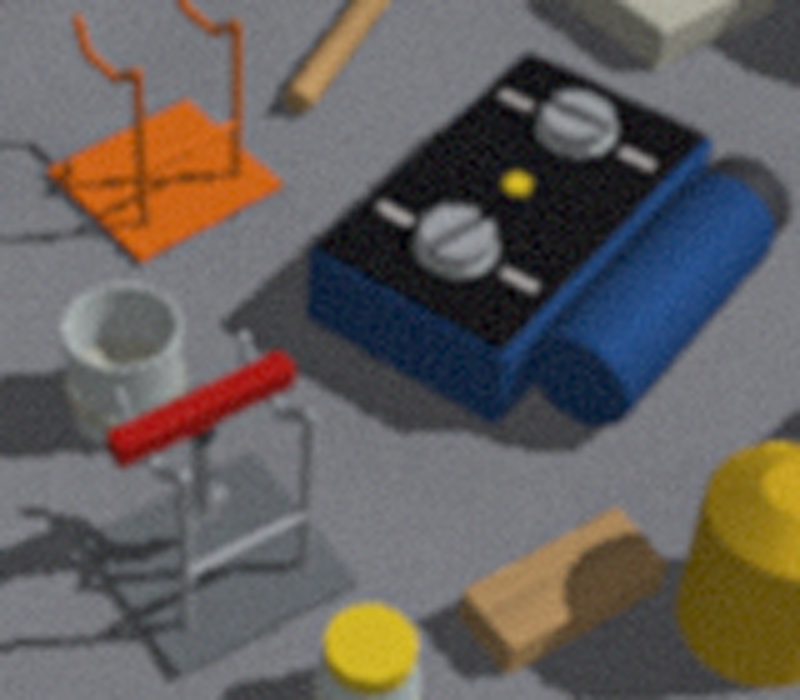

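The crops confirm it. Only the grey stand holds the red key: bar ends are at c1 (562,150) and (718,180). In c1 the right screw at (300,216) is loose, because its slot runs across the marks. The left one at (109,240) is home.

Run:
```python
from h import *
c=lambda x,y:(210+(x+.5)/4-.5,130+(y+.5)/4-.5)
d=lambda x,y:(270+(x+.5)/5-.5,140+(y+.5)/5-.5)
P=lambda n,x,y,z:print(n,np.round(atz("top",c(x,y),z),1))
Q=lambda n,x,y,z:print(n,"scene",np.round(atz("scene",d(x,y),z),1))
P("loose",300,216,88);P("tight",109,240,88)
Q("loose",457,234,90);Q("tight",577,116,90)
m=[atz("top",c(*q),75) for q in((294,155),(308,281),(104,177),(117,305))]
for a,b in((1,0),(3,2)): v=m[a^0]-m[b]; v=m[b]-m[a]; print("mark mid",(m[a]+m[b])/2,"yaw",np.arctan2(v[1],v[0]))
s=[atz("top",c(*q),90) for q in((274,210),(329,215))]; v=s[0]-s[1]; print("slot loose dir",np.arctan2(v[1],v[0]),(s[0]+s[1])/2)
b=[atz("top",c(*q),145) for q in((562,150),(718,180))]; v=b[0]-b[1];print("bar",b,(b[0]+b[1])/2,np.arctan2(v[1],v[0])-np.pi/2,np.linalg.norm(v))
b=[atz("scene",d(*q),140) for q in((119,449),(283,367))];v=b[1]-b[0];print("bar sc",(b[0]+b[1])/2,np.arctan2(v[1],v[0])-np.pi/2,np.linalg.norm(v))
P("can",572,343,80);P("jar",639,12,70)
```

```text
loose [580.7  72.   88. ]
tight [565.1 219.6  88. ]
loose scene [586.6  73.3  90. ]
tight scene [570.1 222.5  90. ]
mark mid [581.83511275  72.68945626  75.        ] yaw 0.10392962669046713
mark mid [566.83033302 221.55314614  75.        ] yaw 0.11179866919067029
slot loose dir 1.457306240521775 [583.01572698  70.58546284  90.        ]
bar [array([ 615.07429946, -127.91760373,  145.        ]), array([ 590.04484531, -241.47321715,  145.        ])] [ 602.55957239 -184.69541044  145.        ] -0.2169468980708973 116.2813437944001
bar sc [ 604.53555112 -180.19037921  140.        ] -0.20742688730669867 112.65447924961228
can [ 478.9 -135.2   80. ]
jar [ 743.  -196.6   70. ]
```

send_rows([
  [[0.02, -0.039, 0.003, 0, 0, -0.073, 1], [0.02, -0.039, 0.003, 0, 0, -0.073, 1], [0.02, -0.039, 0.003, 0, 0, -0.073, 1], [0.02, -0.039, 0.003, 0, 0, -0.073, 1], [0.02, -0.039, 0.003, 0, 0, -0.073, 1], [0.02, -0.039, 0.003, 0, 0, -0.073, 1], [0.02, -0.039, 0.003, 0, 0, -0.073, 1], [0.02, -0.039, 0.003, 0, 0, -0.073, 1], [0.02, -0.039, 0.003, 0, 0, -0.073, 1], [0.02, -0.039, 0.003, 0, 0, -0.073, 1]],
])

```text
clock: 1.1
eef_pos: [401.0, 200.2, 278.4]
tcp_rot: [3.142, 0.0, 2.082]
contact_force: [1.2, 0.1, -0.5]
opening: 1.0
grasp_force: 0.0
```

Run:
```python
from h import *
s=sense();np.save("w0.npy",np.r_[s["eef_pos"],s["tcp_rot"]]);f=save("wrist","w0",(0,0,640,400),1.25)
print(s["eef_pos"],s["tcp_rot"],s["qpos"],f["mtx"],f["T_tool_cam"])
```

```text
[400.97310679 200.21244792 278.37466741] [3.14151239e+00 3.34877729e-05 2.08204476e+00] [ 4.59774999e-01  3.91520390e-02  1.95778039e+00 -3.21939770e-05
  1.14457835e+00 -5.14601233e-02] [[309.70691629   0.         319.15178436]
 [  0.         309.70691629 198.26718462]
 [  0.           0.           1.        ]] [[ 9.54036962e-04 -9.48984092e-01 -3.15322507e-01  7.82326365e+01]
 [ 9.99998979e-01  1.24083587e-03 -7.08790220e-04 -7.77027226e-01]
 [ 1.06389412e-03 -3.15321509e-01  9.48984307e-01 -1.24771010e+02]
 [ 0.00000000e+00  0.00000000e+00  0.00000000e+00  1.00000000e+00]]
```

View pics/w0.png

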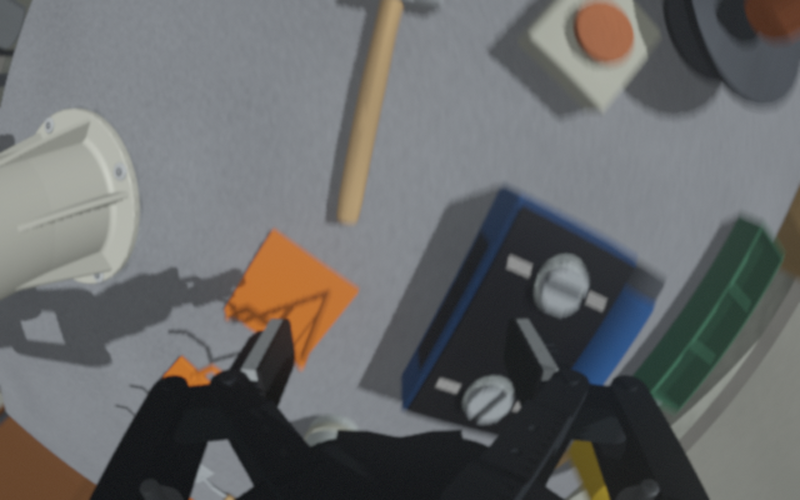

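The wrist camera works: the housing is at the lower right, the tight screw at (561,285) and the loose one at (489,400). I'll take a better screw view on the way to the key.

send_rows([
  [[0.033, -0.033, 0, 0, 0, -0.07, 1], [0.033, -0.033, 0, 0, 0, -0.07, 1], [0.033, -0.033, 0, 0, 0, -0.07, 1], [0.033, -0.033, 0, 0, 0, -0.07, 1], [0.033, -0.033, 0, 0, 0, -0.07, 1], [0.033, -0.033, 0, 0, 0, -0.07, 1], [0, 0, 0, 0, 0, 0, 1]],
])

```text
clock: 1.85
eef_pos: [601.8, 0.2, 277.6]
tcp_rot: [3.14, 0.001, 1.659]
contact_force: [0.9, -0.4, -0.2]
opening: 0.999
grasp_force: 0.0
```

```bash
cat >> h.py <<'E'
def wshot(n):
    s=sense(); f=grab_frame("wrist"); np.savez(n+".npz",**f); np.save(n+"_p.npy",np.r_[s["eef_pos"],s["tcp_rot"]]); return f
def wray(n,uv):
    f=np.load(n+".npz");K=f["mtx"];T=f["T_tool_cam"];p=np.load(n+"_p.npy");Rt=R.from_euler("xyz",p[3:]).as_matrix()
    q=np.array([(uv[0]-K[0,2])/K[0,0],(uv[1]-K[1,2])/K[1,1]]);th=np.linalg.norm(q)
    d=np.r_[np.sin(th)*q/max(th,1e-9),np.cos(th)]
    return p[:3]+Rt@T[:3,3], Rt@T[:3,:3]@d
def watz(n,uv,z):
    o,d=wray(n,uv); return o+d*(z-o[2])/d[2]
def wproj(n,P):
    f=np.load(n+".npz");K=f["mtx"];T=f["T_tool_cam"];p=np.load(n+"_p.npy");Rt=R.from_euler("xyz",p[3:]).as_matrix()
    c=T[:3,:3].T@(Rt.T@(np.array(P)-p[:3])-T[:3,3]); th=np.arctan2(np.hypot(c[0],c[1]),c[2])
    return K[:2,2]+K[0,0]*th*c[:2]/np.hypot(c[0],c[1])
E
python3 - <<'E'
from h import *
wshot("w1"); c=wproj("w1",[583,73,90]); print(c,np.load("w1_p.npy"))
x0,y0=[int(v) for v in (c-[75,60])]; x0=max(x0,0);y0=max(y0,0); print(x0,y0); crop("w1","w1",(x0,y0,x0+150,y0+120),5)
E
```

```text
[306.44378069 102.51002142] [6.01777256e+02 1.93759439e-01 2.77623502e+02 3.14047154e+00
 1.38577803e-03 1.65935541e+00]
231 42
```

View pics/w1.png

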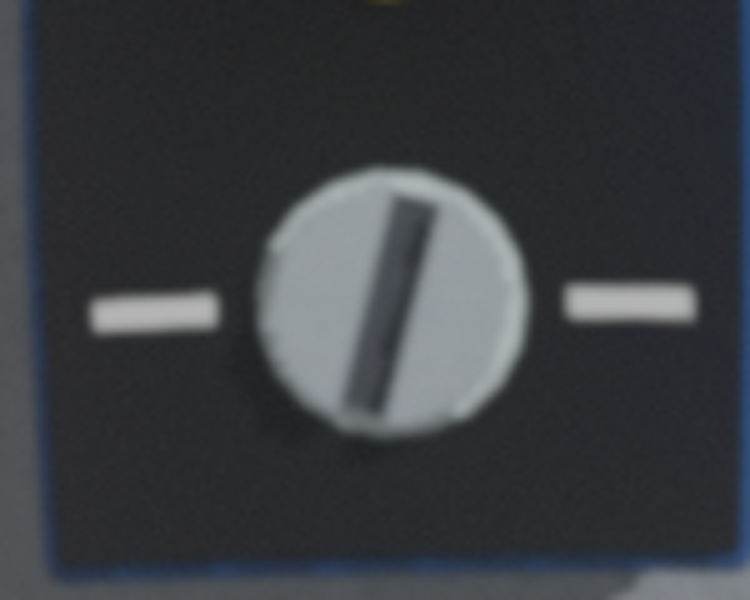

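The screw head centre is at crop (392,302). The marks are at (154,312) and (630,303), and the slot runs from (413,200) to (363,412).

Run:
```python
from h import *
c=lambda x,y:(231+(x+.5)/5-.5,42+(y+.5)/5-.5)
m=[watz("w1",c(*q),75) for q in((154,312),(630,303))];v=m[1]-m[0];print("marks",sum(m)/2,np.arctan2(v[1],v[0]),np.linalg.norm(v))
print("head",watz("w1",c(392,302),89))
for z in(82,86,90):
    m=[watz("w1",c(*q),z) for q in((363,412),(413,200))];v=m[1]-m[0];print("slot",sum(m)/2,np.arctan2(v[1],v[0]),np.linalg.norm(v))
```

```text
marks [584.79817264  73.1014681   75.        ] 0.10194185792595924 99.90065201567982
head [585.45663223  73.70601268  89.        ]
slot [584.43897246  72.6862842   82.        ] 1.4277981951378809 45.0852676727802
slot [584.57273388  72.75574736  86.        ] 1.4277981951378784 44.52219805765248
slot [584.7064953   72.82521052  90.        ] 1.4277981951378784 43.95912844252476
```

send_rows([
  [[0, -0.045, 0.003, 0, 0, -0.06, 1], [0, -0.045, 0.003, 0, 0, -0.06, 1], [0, -0.045, 0.003, 0, 0, -0.06, 1], [0, -0.045, 0.003, 0, 0, -0.06, 1], [0, -0.045, 0.003, 0, 0, -0.06, 1], [0, -0.045, 0.003, 0, 0, 0, 1], [0, 0, 0, 0, 0, 0, 1]],
])

```text
clock: 2.6
eef_pos: [598.0, -269.9, 296.3]
tcp_rot: [3.141, 0.002, 1.362]
contact_force: [-0.2, 0.1, -0.2]
opening: 0.999
grasp_force: 0.0
```

Run:
```python
from h import *
wshot("w2"); c=wproj("w2",[603.5,-183,145]); print(c,np.load("w2_p.npy"))
x0,y0=[int(v) for v in (c-[90,70])]; x0=max(x0,0);y0=max(y0,0); print(x0,y0); crop("w2","w2",(x0,y0,x0+190,y0+145),4)
```

```text
[303.48884891  89.8090272 ] [ 5.97974686e+02 -2.69907188e+02  2.96333904e+02  3.14119241e+00
  1.58892925e-03  1.36221728e+00]
213 19
```

View pics/w2.png

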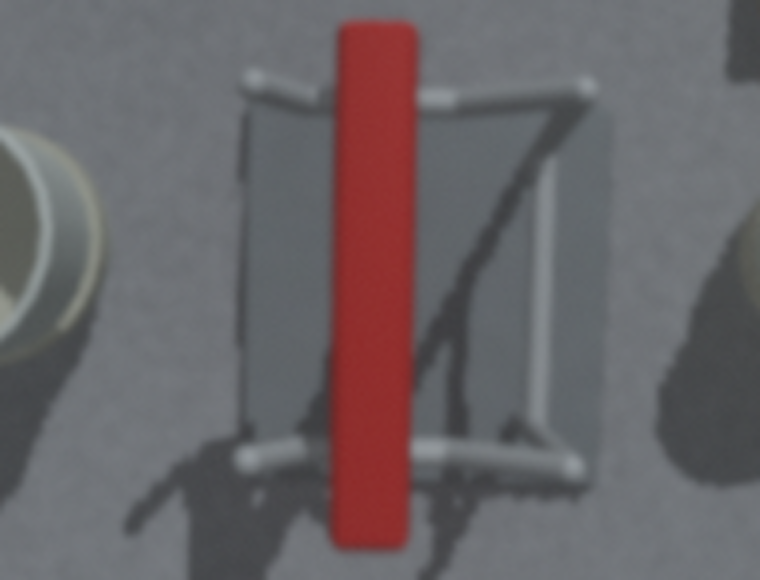

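The bar runs from crop (378,24) to (370,547), between hook front tips (253,77) and (247,459) and post tops (585,87) and (573,466).

Run:
```python
from h import *
c=lambda x,y:(213+(x+.5)/4-.5,19+(y+.5)/4-.5)
b=[watz("w2",c(*q),149) for q in((370,547),(378,24))];v=b[1]-b[0];print("bar",sum(b)/2,np.arctan2(v[1],v[0])-np.pi/2,np.linalg.norm(v))
h=[watz("w2",c(*q),z) for q,z in(((253,77),152),((247,459),152),((585,87),149),((573,466),149))]
for x in h:print(x)
v=h[0]-h[1];w=h[2]-h[3];print(np.arctan2(v[1],v[0])-np.pi/2,np.arctan2(w[1],w[0])-np.pi/2,np.linalg.norm(v),np.linalg.norm(w))
a=np.mean([np.arctan2(v[1],v[0])-np.pi/2,np.arctan2(w[1],w[0])-np.pi/2])
print("posts mid -45", (h[2]+h[3])/2-45*np.array([np.cos(a),np.sin(a),0]))
```

```text
bar [ 605.74219591 -183.44612908  149.        ] -0.22636943356951744 116.71506455006988
[ 590.40381711 -132.81556185  152.        ]
[ 570.82076424 -214.79133172  152.        ]
[ 659.51176137 -149.25224188  149.        ]
[ 640.38032806 -231.520717    149.        ]
-0.2344935688091554 -0.2284877575616946 84.28239913518195 84.46368295712546
posts mid -45 [ 606.14639831 -180.06218891  149.        ]
```

send_rows([
  [[0.0025, 0.029, 0, 0, 0, -0.007, 1], [0.0025, 0.029, 0, 0, 0, -0.006, 1], [0.0025, 0.029, 0, 0, 0, -0.006, 1], [0, 0, -0.03, 0, 0, 0, 1], [0, 0, -0.03, 0, 0, 0, 1], [0, 0, -0.03, 0, 0, 0, 0.5], [0, 0, -0.03, 0, 0, 0, 0.0], [0, 0, -0.025, 0, 0, 0, 0], [0, 0, -0.012, 0, 0, 0, 0], [0, 0, 0, 0, 0, 0, 0]],
])

```text
clock: 3.65
eef_pos: [604.8, -177.3, 137.7]
tcp_rot: [-3.138, -0.0, 1.347]
contact_force: [-0.0, 0.4, -0.1]
opening: 0.5
grasp_force: 0.0
```

Run:
```python
from h import *
save("scene","s2",(280,180,400,280),6)
```

```text
(no output)
```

View pics/s2.png

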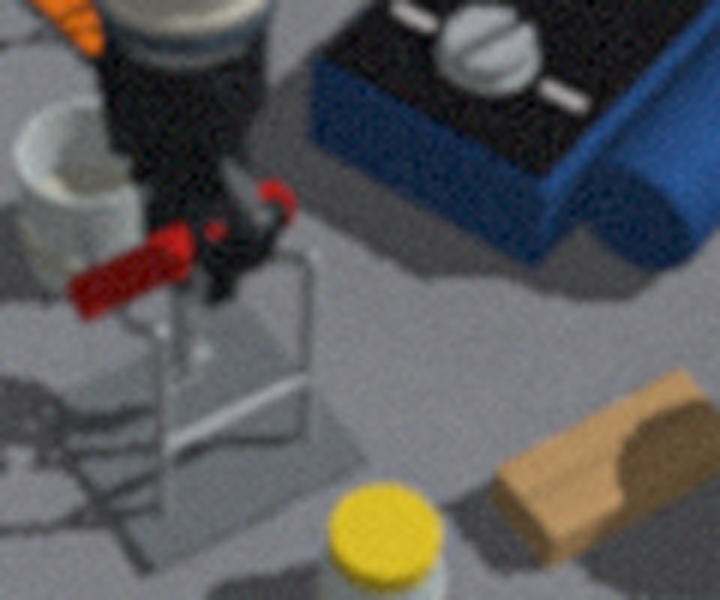

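The fingers straddle the bar with no contact. The TCP is about 5 mm off along the bar, so I'll correct that and close.

send_rows([
  [[0.0005, -0.0055, 0, 0, 0, -0.004, 0], [0, 0, 0, 0, 0, 0, 0], [0, 0, 0, 0, 0, 0, -0.5], [0, 0, 0, 0, 0, 0, -1], [0, 0, 0, 0, 0, 0, -1], [0, 0, 0, 0, 0, 0, -1], [0, 0, 0, 0, 0, 0, -1]],
], grip_force=90)

```text
clock: 4.4
eef_pos: [607.1, -184.9, 140.3]
tcp_rot: [3.14, 0.0, 1.342]
contact_force: [-1.4, -0.2, 6.3]
opening: 0.192
grasp_force: 87.9
```

send_rows([
  [[0, 0, 0.005, 0, 0, 0, -1], [0, 0, 0.01, 0, 0, 0, -1], [0, 0, 0.015, 0, 0, 0, -1], [0, 0, 0.02, 0, 0, 0, -1], [0, 0, 0.02, 0, 0, 0, -1], [0, 0, 0.02, 0, 0, 0, -1], [0, 0, 0.02, 0, 0, 0, -1], [0, 0, 0.02, 0, 0, 0, -1], [0, 0, 0.02, 0, 0, 0, -1], [0, 0, 0, 0, 0, 0, -1]],
])

```text
clock: 5.4
eef_pos: [608.1, -185.0, 293.4]
tcp_rot: [3.136, 0.0, 1.342]
contact_force: [0.1, -0.4, -1.9]
opening: 0.194
grasp_force: 88.0
```

send_rows([
  [[-0.004, 0.043, 0, 0, 0, 0.0145, -1], [-0.004, 0.043, 0, 0, 0, 0.0145, -1], [-0.004, 0.043, 0, 0, 0, 0.0145, -1], [-0.004, 0.043, -0.01, 0, 0, 0.0145, -1], [-0.004, 0.043, -0.02, 0, 0, 0.0145, -1], [-0.0035, 0.042, -0.02, 0, 0, 0.0135, -1], [0, 0, -0.02, 0, 0, 0, -1], [0, 0, 0, 0, 0, 0, -1], [0, 0, 0, 0, 0, 0, -1]],
])

```text
clock: 6.3
eef_pos: [582.9, 72.1, 219.1]
tcp_rot: [-3.141, 0.001, 1.428]
contact_force: [0.0, -0.1, -2.4]
opening: 0.194
grasp_force: 88.0
```

Run:
```python
from h import *
s=sense(); print(s["eef_pos"],s["tcp_rot"],s["contact_force"])
wshot("w3"); f=save("scene","s3",(290,110,410,200),6.6)
im=np.load("w3.npz")["img"].astype(int); m=(im[...,0]>90)&(im[...,1]<60)&(im[...,2]<60); ys,xs=np.nonzero(m); print(m.sum(),xs.min(),xs.max(),ys.min(),ys.max())
for y in range(ys.min(),ys.max(),4): print(y,xs[ys==y].min() if (ys==y).any() else None,xs[ys==y].max() if (ys==y).any() else None)
K=np.array([584.7,73,0]); e=s["eef_pos"]; 
print("tip px",proj("s3",e-[0,0,105]), "slot px",proj("s3",[584.7,73,90]))
```

```text
[582.87328451  72.11958379 219.13272818] [-3.14060117e+00  5.48397655e-04  1.42788014e+00] [ 0.02971792 -0.11489813 -2.41093039]
8237 296 343 140 348
140 304 334
144 300 339
148 298 341
152 296 342
156 296 343
160 296 343
164 296 339
168 298 339
172 299 339
176 298 339
180 299 339
184 299 339
188 299 339
192 299 338
196 299 339
200 299 339
204 297 338
208 297 339
212 297 342
216 298 341
220 298 341
224 298 341
228 298 341
232 298 341
236 298 339
240 298 339
244 299 338
248 300 338
252 300 338
256 299 338
260 299 339
264 299 339
268 300 339
272 300 338
276 301 337
280 301 337
284 301 337
288 301 337
292 301 336
296 301 336
300 301 336
304 302 336
308 302 336
312 302 336
316 301 337
320 302 337
324 303 336
328 303 335
332 303 335
336 304 335
340 304 334
344 304 334
tip px [[360.45561653 180.7632954 ]] slot px [[360.49468756 186.15811023]]
```

View pics/s3.png

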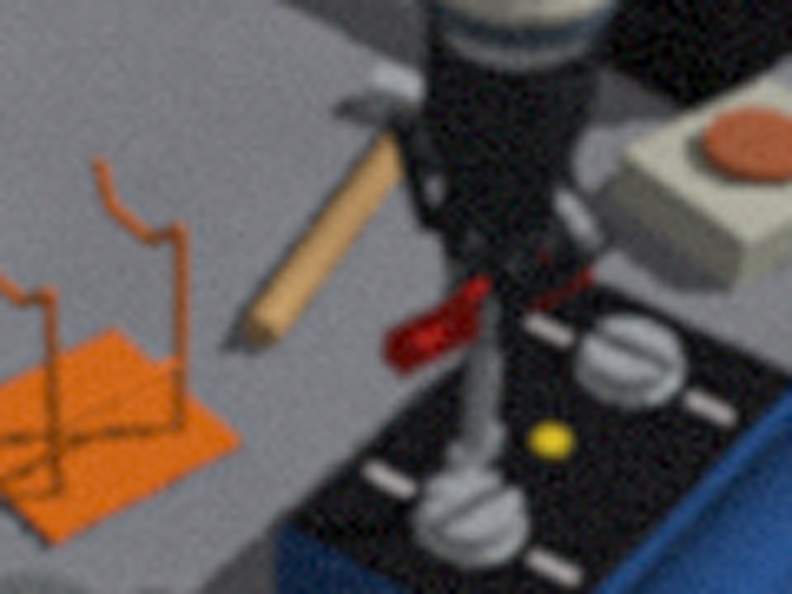

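The blade tip shows at crop (472,470), where I predicted it, just above the loose head at (470,512). Next I'll check the key's offset along its bar from the wrist image.

Run:
```python
from h import *
p=np.load("w3_p.npy");ex=np.array([np.cos(p[5]),np.sin(p[5]),0]); ey=np.array([-ex[1],ex[0],0])
for L in(56,58,60,62,64):
  print(L,[wproj("w3",p[:3]+L*ex+[0,0,h]).round(1).tolist() for h in(-10,10)])
print([wproj("w3",p[:3]+50*ex+s*9*ey+[0,0,10]).round(1).tolist() for s in(-1,1)])
g=np.load("w3.npz")["img"].astype(int)
print("yaw", p[5])
```

```text
56 [[316.9, 149.6], [316.4, 158.3]]
58 [[316.9, 145.1], [316.4, 153.1]]
60 [[316.9, 140.6], [316.4, 147.8]]
62 [[316.9, 136.1], [316.4, 142.5]]
64 [[316.9, 131.5], [316.4, 137.2]]
[[340.0, 173.8], [292.9, 173.7]]
yaw 1.4278801385976747
```

send_rows([
  [[0.0022, 0.001, 0, 0, 0, 0, -1], [0, 0, -0.01, 0, 0, 0, -1], [0, 0, -0.01, 0, 0, 0, -1], [0, 0, 0, 0, 0, 0, -1], [0, 0, 0, 0, 0, 0, -1]],
])

```text
clock: 6.9
eef_pos: [584.9, 73.3, 198.6]
tcp_rot: [-3.14, 0.0, 1.428]
contact_force: [0.9, -0.2, -1.7]
opening: 0.192
grasp_force: 88.1
```

send_rows([
  [[0, 0, -0.003, 0, 0, 0, -1], [0, 0, -0.003, 0, 0, 0, -1], [0, 0, -0.002, 0, 0, 0, -1], [0, 0, 0, 0, 0, 0, -1]],
])

```text
clock: 7.3
eef_pos: [585.2, 73.4, 191.0]
tcp_rot: [-3.141, 0.0, 1.428]
contact_force: [0.3, -0.3, -2.1]
opening: 0.199
grasp_force: 88.1
```

The tip is below the head's top with no contact force, so the blade is entering the slot.

send_rows([
  [[0, 0, -0.002, 0, 0, 0, -1], [0, 0, -0.002, 0, 0, 0, -1], [0, 0, 0, 0, 0, 0, -1], [0, 0, 0, 0, 0, 0, -1]],
])

```text
clock: 7.7
eef_pos: [585.3, 73.4, 187.2]
tcp_rot: [-3.141, 0.0, 1.428]
contact_force: [0.2, -0.1, -1.7]
opening: 0.193
grasp_force: 88.1
```

send_rows([
  [[0, 0, 0, 0, 0, -0.05, -1], [0, 0, 0, 0, 0, -0.05, -1], [0, 0, 0, 0, 0, -0.05, -1], [0, 0, 0, 0, 0, -0.05, -1], [0, 0, 0, 0, 0, -0.05, -1], [0, 0, 0, 0, 0, -0.05, -1], [0, 0, 0, 0, 0, 0, -1]],
])

```text
clock: 8.4
eef_pos: [584.6, 73.7, 187.2]
tcp_rot: [-3.14, 0.0, 1.127]
contact_force: [-3.0, 1.1, -0.6]
opening: 0.191
grasp_force: 88.4
```

```bash
python3 -c "
from h import *
s=sense();print(s['wrist_torque'],s['contact_force'],s['eef_pos'],s['tcp_rot'],s['qpos'])"
```

```text
[0.44824174 0.72047489 0.07242611] [-3.04748127  1.12801244 -0.6024839 ] [584.62428423  73.72050965 187.19042278] [-3.13997492e+00  2.54987690e-04  1.12707292e+00] [1.22530538e-01 3.63496657e-01 1.76719706e+00 7.69577424e-04
 1.01240110e+00 5.65845914e-01]
```

send_rows([
  [[0, 0, 0, 0, 0, -0.06, -1], [0, 0, 0, 0, 0, -0.06, -1], [0, 0, 0, 0, 0, -0.06, -1], [0, 0, 0, 0, 0, -0.06, -1], [0, 0, 0, 0, 0, -0.06, -1], [0, 0, 0, 0, 0, -0.06, -1], [0, 0, 0, 0, 0, -0.06, -1], [0, 0, 0, 0, 0, -0.06, -1], [0, 0, 0, 0, 0, -0.06, -1], [0, 0, 0, 0, 0, -0.06, -1]],
])

```text
clock: 9.4
eef_pos: [584.3, 74.2, 187.2]
tcp_rot: [-3.139, 0.001, 0.527]
contact_force: [-5.1, 3.7, 0.3]
opening: 0.192
grasp_force: 88.7
```

send_rows([
  [[0, 0, 0, 0, 0, -0.06, -1], [0, 0, 0, 0, 0, -0.06, -1], [0, 0, 0, 0, 0, -0.06, -1], [0, 0, 0, 0, 0, -0.06, -1], [0, 0, 0, 0, 0, -0.06, -1], [0, 0, 0, 0, 0, -0.06, -1], [0, 0, 0, 0, 0, -0.06, -1], [0, 0, 0, 0, 0, -0.03, -1], [0, 0, 0, 0, 0, 0, -1]],
])

```text
clock: 10.3
eef_pos: [584.4, 74.5, 187.3]
tcp_rot: [-3.139, 0.002, 0.078]
contact_force: [-3.2, 5.3, -0.0]
opening: 0.193
grasp_force: 88.7
```

```bash
python3 -c "
from h import *
s=sense();print(s['wrist_torque'],s['contact_force'],s['eef_pos'],s['tcp_rot'],s['qpos'])"
```

```text
[1.50026582 1.05137855 0.11658307] [-3.2429306   5.30763803 -0.04748356] [584.41753343  74.53945357 187.30014323] [-3.13947839e+00  1.78229573e-03  7.79693303e-02] [0.12310179 0.36330666 1.76720514 0.0025846  1.01276745 1.61456023]
```

send_rows([
  [[0, 0, 0, 0, 0, -0.02, -1], [0, 0, 0, 0, 0, -0.02, -1], [0, 0, 0, 0, 0, -0.02, -1], [0, 0, 0, 0, 0, -0.02, -1], [0, 0, 0, 0, 0, 0, -1]],
])

```text
clock: 10.8
eef_pos: [584.5, 74.6, 187.3]
tcp_rot: [-3.139, 0.002, -0.002]
contact_force: [-4.5, 5.3, -1.4]
opening: 0.189
grasp_force: 88.7
```

```bash
python3 -c "
from h import *
s=sense();print(s['wrist_torque'],s['contact_force'],s['eef_pos'],s['tcp_rot'])"
```

```text
[1.52118643 0.97122046 0.04986259] [-4.54174234  5.27950679 -1.39571301] [584.48910311  74.61647253 187.29319674] [-3.13947200e+00  1.78059175e-03 -1.64480229e-03]
```

send_rows([
  [[0, 0, 0, 0, 0, -0.02, -1], [0, 0, 0, 0, 0, -0.02, -1], [0, 0, 0, 0, 0, 0, -1]],
])

```text
clock: 11.1
eef_pos: [584.5, 74.7, 187.3]
tcp_rot: [-3.139, 0.002, -0.042]
contact_force: [-4.3, 6.5, 0.3]
opening: 0.195
grasp_force: 88.7
```

```bash
python3 -c "
from h import *
s=sense();print(s['wrist_torque'],s['contact_force'],s['eef_pos'],s['tcp_rot'])"
```

```text
[1.51522501 1.03600087 0.13182101] [-4.34461437  6.5082787   0.2878471 ] [584.49922867  74.66127575 187.28916829] [-3.13948508e+00  1.83634410e-03 -4.16519384e-02]
```

send_rows([
  [[0, 0, 0, 0, 0, -0.025, -1], [0, 0, 0, 0, 0, -0.025, -1], [0, 0, 0, 0, 0, 0, -1]],
])

```text
clock: 11.4
eef_pos: [584.5, 74.7, 187.3]
tcp_rot: [-3.14, 0.002, -0.092]
contact_force: [-5.1, 6.3, 0.6]
opening: 0.197
grasp_force: 88.7
```

```bash
python3 -c "
from h import *
s=sense();print(s['wrist_torque'],s['contact_force'],s['eef_pos'],s['tcp_rot'])"
```

```text
[1.74319349 1.06189893 0.20273191] [-5.08679549  6.33092139  0.59814105] [584.53854892  74.71636521 187.30853733] [-3.13951222e+00  1.84137427e-03 -9.15925067e-02]
```

send_rows([
  [[0, 0, 0, 0, 0, -0.025, -1], [0, 0, 0, 0, 0, -0.025, -1], [0, 0, 0, 0, 0, 0, -1]],
])

```text
clock: 11.7
eef_pos: [584.5, 74.8, 187.3]
tcp_rot: [-3.14, 0.002, -0.141]
contact_force: [-3.6, 6.6, 0.5]
opening: 0.196
grasp_force: 89.0
```

```bash
python3 -c "
from h import *
s=sense();print(s['wrist_torque'],s['contact_force'],s['eef_pos'],s['tcp_rot'])"
```

```text
[1.71350086 1.0630278  0.72725777] [-3.60798308  6.55096383  0.51024184] [584.53152736  74.77326764 187.32281245] [-3.13978220e+00  1.90823845e-03 -1.40617977e-01]
```

The torque has jumped to 0.73 N m, so the screw is at its stop. I'll back off within the play and lift out.

send_rows([
  [[0, 0, 0, 0, 0, 0.05, -1], [0, 0, 0, 0, 0, 0.05, -1], [0, 0, 0, 0, 0, 0.05, -1], [0, 0, 0, 0, 0, 0, -1]],
])

```text
clock: 12.1
eef_pos: [584.9, 74.0, 187.1]
tcp_rot: [-3.141, 0.001, 0.01]
contact_force: [-1.6, 3.3, -2.1]
opening: 0.193
grasp_force: 88.2
```

```bash
python3 -c "
from h import *
s=sense();print(s['wrist_torque'],s['contact_force'],s['eef_pos'],s['tcp_rot'])"
```

```text
[ 1.11690004  0.65128563 -0.02848669] [-1.60219911  3.29562935 -2.1251942 ] [584.90119539  74.01812504 187.12267611] [-3.14058143e+00  8.83229944e-04  9.65640632e-03]
```

send_rows([
  [[0, 0, 0.004, 0, 0, 0, -1], [0, 0, 0.005, 0, 0, 0, -1], [0, 0, 0.008, 0, 0, 0, -1], [0, 0, 0.015, 0, 0, 0, -1], [0, 0, 0.03, 0, 0, 0, -1], [0, 0, 0.03, 0, 0, 0, -1], [0, 0, 0.02, 0, 0, 0, -1], [0, 0, 0, 0, 0, 0, -1]],
])

```text
clock: 12.9
eef_pos: [587.3, 73.3, 303.9]
tcp_rot: [-3.141, -0.007, 0.007]
contact_force: [0.2, 0.0, -1.2]
opening: 0.188
grasp_force: 88.7
```

Run:
```python
from h import *
s=sense();print(s['wrist_torque'],s['contact_force'],s['eef_pos'],s['tcp_rot'])
wshot("w4")
im=np.load("w4.npz")["img"].astype(int); m=(im[...,0]>90)&(im[...,1]<60)&(im[...,2]<60); ys,xs=np.nonzero(m)
print(ys.min(),ys.max()); print([(y,xs[ys==y].min(),xs[ys==y].max()) for y in(144,148,160,200,250,300,340)])
print(proj("s3",[[585,73.3,90],s["eef_pos"]-[0,0,105]]))
```

```text
[ 0.00034113 -0.00074503  0.02456668] [ 0.20978624  0.03357667 -1.18334763] [587.29669788  73.31026271 303.87735389] [-3.1412159  -0.00726308  0.00746393]
140 348
[(144, np.int64(299), np.int64(338)), (148, np.int64(297), np.int64(340)), (160, np.int64(0), np.int64(342)), (200, np.int64(297), np.int64(341)), (250, np.int64(301), np.int64(339)), (300, np.int64(302), np.int64(336)), (340, np.int64(304), np.int64(428))]
[[360.62281904 186.1575847 ]
 [363.85903452 161.66018163]]
```

send_rows([
  [[0.0015, -0.008, 0, 0, 0, 0.133, -1], [0.0015, -0.008, 0, 0, 0, 0.133, -1], [0.0015, -0.008, 0, 0, 0, 0.133, -1], [0.0015, -0.008, 0, 0, 0, 0.133, -1], [0.0015, -0.008, 0, 0, 0, 0.133, -1], [0.0015, -0.008, 0, 0, 0, 0.133, -1], [0.0015, -0.008, 0, 0, 0, 0.133, -1], [0.0015, -0.008, 0, 0, 0, 0.133, -1], [0.0015, -0.008, 0, 0, 0, 0.133, -1], [0.0015, -0.008, 0, 0, 0, 0.133, -1]],
])

```text
clock: 13.95
eef_pos: [599.7, -7.1, 297.8]
tcp_rot: [-3.14, 0.001, 1.343]
contact_force: [-0.0, 0.8, -3.0]
opening: 0.193
grasp_force: 88.6
```

Run:
```python
from h import *
wshot("w5");print(np.load("w5_p.npy")); im=np.load("w5.npz")["img"]
# rectify cover plane (z=89) around each screw; 4 px/mm
for n,c in(("loose",[585,73.3]),("tight",[570,221.5])):
    N=60;g=np.zeros((2*N,2*N,2),np.float32)
    for i in range(2*N):
        for j in range(2*N): g[i,j]=wproj("w5",[c[0]+(N-i)/1.5,c[1]+(N-j)/1.5,88])
    o=cv2.remap(im,g[...,0],g[...,1],cv2.INTER_LINEAR);cv2.imwrite(f"pics/r_{n}.png",o[:,:,::-1])
    gr=o.mean(2)
    ii,jj=np.mgrid[:2*N,:2*N]; X=(N-ii)/1.5;Y=(N-jj)/1.5
    d=(np.hypot(X,Y)<19); q=d&(gr<gr[d].mean()-0.9*gr[d].std()); pts=np.c_[X[q],Y[q]]
    mu=pts.mean(0);w,V=np.linalg.eigh(np.cov((pts-mu).T));v=V[:,1];v=v*np.sign(v[0]);print(n,q.sum(),mu,w,np.arctan2(v[1],v[0]))
a=np.hstack([cv2.imread("pics/r_loose.png"),cv2.imread("pics/r_tight.png")]);cv2.imwrite("pics/r.png",cv2.resize(a,None,fx=3,fy=3))
```

```text
[ 5.99653494e+02 -7.08254764e+00  2.97782809e+02 -3.13952107e+00
  7.43247727e-04  1.34310404e+00]
loose 637 [ 0.22710623 -1.12087912] [  4.65729947 118.49670795] 0.11475160591910268
tight 0 [nan nan] [nan nan] nan<stdin>:12: RuntimeWarning: Mean of empty slice.
  ret = um.true_divide(
  avg = a.mean(axis, **keepdims_kw)
<stdin>:12: RuntimeWarning: Degrees of freedom <= 0 for slice
  c *= np.true_divide(1, fact)
  c *= np.true_divide(1, fact)
```

View pics/r.png

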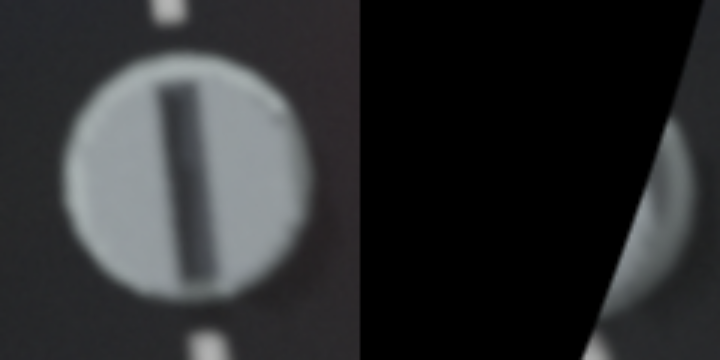

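In the left half of the view, the slot runs from (177,85) to (200,280), in line with the marks at (169,10) and (208,345): 0.115 rad against 0.10 rad for the marks. The screw is home, so I'll hang the key back.

send_rows([
  [[0.0015, -0.036, 0, 0, 0, 0, -1], [0.0015, -0.036, 0, 0, 0, 0, -1], [0.0015, -0.036, 0, 0, 0, 0, -1], [0.0015, -0.036, 0, 0, 0, 0, -1], [0.001, -0.032, 0, 0, 0, 0, -1], [0, 0, 0, 0, 0, 0, -1], [0, 0, 0, 0, 0, 0, -1]],
])

```text
clock: 14.7
eef_pos: [606.7, -182.9, 298.1]
tcp_rot: [-3.14, -0.0, 1.334]
contact_force: [-0.5, -0.0, -3.2]
opening: 0.19
grasp_force: 88.6
```

```bash
python3 -c "
from h import *
s=sense();print(s['wrist_torque'],s['contact_force'],s['eef_pos'],s['tcp_rot'])"
```

```text
[ 0.02305832 -0.01578666  0.0110362 ] [-0.45629172 -0.02347633 -3.21211969] [ 606.72517536 -182.90041111  298.09004643] [-3.13975306e+00 -3.52287541e-04  1.33411582e+00]
```

send_rows([
  [[0, -0.0015, -0.02, 0, 0, 0.005, -1], [0, 0, -0.03, 0, 0, 0, -1], [0, 0, -0.03, 0, 0, 0, -1], [0, 0, -0.03, 0, 0, 0, -1], [0, 0, -0.02, 0, 0, 0, -1], [0, 0, -0.01, 0, 0, 0, -1], [0, 0, -0.005, 0, 0, 0, -1], [0, 0, 0, 0, 0, 0, -1], [0, 0, 0, 0, 0, 0, -1]],
])

```text
clock: 15.6
eef_pos: [608.0, -184.0, 155.3]
tcp_rot: [3.14, 0.0, 1.343]
contact_force: [-0.1, 0.1, -2.9]
opening: 0.198
grasp_force: 88.6
```

send_rows([
  [[0, 0, -0.005, 0, 0, 0, -1], [0, 0, -0.004, 0, 0, 0, -1], [0, 0, -0.002, 0, 0, 0, -1], [0, 0, 0, 0, 0, 0, -1]],
])

```text
clock: 16.0
eef_pos: [607.1, -184.1, 142.9]
tcp_rot: [-3.141, -0.0, 1.343]
contact_force: [0.4, 0.4, -1.8]
opening: 0.195
grasp_force: 88.6
```

send_rows([
  [[0, 0, -0.0015, 0, 0, 0, -1], [0, 0, -0.001, 0, 0, 0, -1], [0, 0, 0, 0, 0, 0, -1], [0, 0, 0, 0, 0, 0, -1]],
])

```text
clock: 16.4
eef_pos: [607.3, -184.1, 140.8]
tcp_rot: [3.142, -0.0, 1.343]
contact_force: [0.5, 0.4, -3.1]
opening: 0.19
grasp_force: 88.6
```

send_rows([
  [[0, 0, -0.001, 0, 0, 0, -1], [0, 0, -0.001, 0, 0, 0, -1], [0, 0, 0, 0, 0, 0, -1]],
])

```text
clock: 16.7
eef_pos: [607.5, -184.1, 140.2]
tcp_rot: [3.141, 0.0, 1.343]
contact_force: [-4.2, 0.5, 9.7]
opening: 0.192
grasp_force: 90.7
```

The bar is resting on the hooks, so I'll let go gently.

send_rows([
  [[0, 0, 0.0005, 0, 0, 0, -1], [0, 0, 0, 0, 0, 0, -0.55], [0, 0, 0, 0, 0, 0, -0.4], [0, 0, 0, 0, 0, 0, -0.2], [0, 0, 0, 0, 0, 0, 0], [0, 0, 0, 0, 0, 0, 0.2], [0, 0, 0, 0, 0, 0, 0.2], [0, 0, 0, 0, 0, 0, 0.2]],
], grip_force=20)

```text
clock: 17.5
eef_pos: [607.3, -184.1, 139.2]
tcp_rot: [-3.142, 0.0, 1.343]
contact_force: [-0.2, -0.6, -0.3]
opening: 0.597
grasp_force: 0.0
```

send_rows([
  [[0, 0, 0.01, 0, 0, 0, 0.2], [0, 0, 0.02, 0, 0, 0, 0.2], [0, 0, 0.03, 0, 0, 0, 0.2], [0, 0, 0.04, 0, 0, 0, 0.2], [0, 0, 0.04, 0, 0, 0, 0.2], [0, -0.03, 0.02, 0, 0, 0, 0.2], [0, -0.03, 0, 0, 0, 0, 0.2], [0, -0.03, 0, 0, 0, 0, 0.2], [0, 0, 0, 0, 0, 0, 0.2], [0, 0, 0, 0, 0, 0, 0.2]],
])

```text
clock: 18.5
eef_pos: [607.1, -274.4, 299.7]
tcp_rot: [3.141, -0.0, 1.341]
contact_force: [-0.2, 0.4, -0.7]
opening: 0.599
grasp_force: 0.0
```

Run:
```python
from h import *
wshot("w6");p=np.load("w6_p.npy");print(p,sense()["contact_force"])
for n in("w2","w6"):
    im=np.load(n+".npz")["img"].astype(int); m=((im[...,0]>90)&(im[...,1]<70)&(im[...,2]<70)).astype(np.uint8)
    k,l,st,ct=cv2.connectedComponentsWithStats(m); i=1+st[1:,4].argmax()
    r=cv2.minAreaRect(np.argwhere(l==i)[:,::-1].astype(np.float32)); b=cv2.boxPoints(r)
    W=np.array([watz(n,q,149) for q in b]); o=W.mean(0); e=max((W[1]-W[0],W[2]-W[1]),key=np.linalg.norm); e=e*np.sign(e[1])
    print(n,st[i,4],o,np.arctan2(e[1],e[0])-np.pi/2,np.linalg.norm(W[1]-W[0]),np.linalg.norm(W[2]-W[1]))
save("scene","s6")
a=np.load("scene.npz")["img"].astype(int);b=np.load("s6.npz")["img"].astype(int)
for im in(a,b):
    m=(im[...,0]>120)&(im[...,1]<60)&(im[...,2]<60);m[:200]=0;m[250:]=0;ys,xs=np.nonzero(m);print(m.sum(),xs.mean(),ys.mean(),xs.min(),xs.max(),ys.min(),ys.max())
```

```text
[ 6.07089276e+02 -2.74442629e+02  2.99708480e+02  3.14146724e+00
 -2.77600369e-04  1.34141808e+00] [ 0.07749118 -0.15278289  0.28126816]
w2 2623 [ 605.62978238 -183.39464914  149.        ] -0.22973401086946632 116.38926669490307 17.87340417703264
w6 2580 [ 608.78542951 -184.26055716  149.        ] -0.2215525105075138 17.810472536607268 116.70161947382785
227 308.8105726872247 220.11013215859032 217 328 200 230
245 309.40816326530614 221.21632653061224 153 329 203 248
```

send_rows([
  [[0, 0, 0, 0, 0, 0, 0.2], [0, 0, 0, 0, 0, 0, 0.2], [0, 0, 0, 0, 0, 0, 0.2], [0, 0, 0, 0, 0, 0, 0.2], [0, 0, 0, 0, 0, 0, 0.2]],
])

```text
clock: 19.1
eef_pos: [607.4, -273.9, 299.3]
tcp_rot: [-3.142, 0.0, 1.343]
contact_force: [0.1, -0.5, 1.2]
opening: 0.606
grasp_force: 0.0
```

Run:
```python
from h import *
wshot("w7")
for n in("w6","w7"):
    im=np.load(n+".npz")["img"].astype(int); m=((im[...,0]>90)&(im[...,1]<70)&(im[...,2]<70)).astype(np.uint8)
    k,l,st,ct=cv2.connectedComponentsWithStats(m); i=1+st[1:,4].argmax(); print(n,st[i],ct[i])
save("scene","s7")
# shank column in scene: dark vs. before; bar fit
for n in("scene","s7"):
    im=np.load(n+".npz")["img"].astype(int);m=((im[...,0]>120)&(im[...,1]<60)&(im[...,2]<60)).astype(np.uint8)
    k,l,st,ct=cv2.connectedComponentsWithStats(m);j=[i for i in range(1,k) if 285<ct[i][0]<335 and 205<ct[i][1]<240 and st[i,4]>50]; print(n,[(st[i].tolist(),ct[i]) for i in j])
a=cv2.GaussianBlur(np.load("scene.npz")["img"],(5,5),0).astype(int);b=cv2.GaussianBlur(np.load("s7.npz")["img"],(5,5),0).astype(int)
d=(abs(a-b).max(2)>35).astype(np.uint8);k,l,st,ct=cv2.connectedComponentsWithStats(d)
print([(st[i].tolist()) for i in range(1,k) if st[i,4]>15])
```

```text
w6 [ 286   24   22  130 2580] [296.55        88.24651163]
w7 [ 286   24   22  130 2591] [296.56966422  88.8460054 ]
scene [([292, 210, 37, 21, 223], array([310.1838565 , 220.43049327]))]
s7 [([292, 211, 38, 21, 240], array([311.32916667, 221.12083333]))]
[[225, 0, 7, 6, 24], [217, 0, 94, 99, 4023], [280, 0, 6, 12, 37], [369, 0, 22, 9, 171], [204, 3, 8, 6, 27], [197, 11, 11, 7, 48], [259, 10, 15, 6, 76], [359, 14, 33, 38, 623], [200, 20, 16, 16, 165], [278, 29, 5, 8, 20], [194, 39, 4, 8, 27], [192, 42, 48, 34, 521], [192, 62, 14, 23, 143], [220, 76, 20, 28, 400], [288, 88, 21, 13, 96], [253, 99, 8, 10, 56], [295, 101, 33, 9, 140], [242, 102, 12, 13, 103], [282, 110, 6, 5, 21], [177, 115, 35, 16, 217], [258, 117, 43, 97, 2012], [293, 122, 8, 12, 58], [192, 127, 18, 5, 31], [24, 151, 182, 147, 8319], [170, 155, 28, 8, 78], [139, 222, 12, 19, 51], [41, 253, 14, 8, 48], [0, 265, 45, 29, 319]]
```

The key hangs still and level on both hooks, and I see no sign that the things around it moved.

```bash
python3 -c "
from rig import sign_off; print(sign_off())"
```

```text
the job is handed in; nothing more can be done
None
```

I turned the loose screw clockwise with the key to its stop, its slot lined up with the white marks, hung the key back level on the same two hooks about 3 mm from where it started, let go, and handed the job in at about 19 s; I saw no sign that anything else moved.

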